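# Slide the slab vase into the row between two tea caddies

## Task

Complete the display on the dark tray: take the tall flat-sided vase by its upper part and work it down between the two square tea caddies, letting its narrow foot push them apart, until it stands upright on the tray between them, in line with them and with its broad faces against theirs. The caddies must stay standing on the tray and the gripper must not push them; do not drop the vase, and leave the round jar on the tray alone.

Things in the scene. Friction and masses are not known exactly. Their poses are not given: they have to be found in the camera images.
- vase_center (a point): Centre, 75 mm above the foot, of the tall slab vase: blue glaze, 0.4 kg, upright on the table beside the tray. 150 mm tall, plan 60 mm (its x) by 44 mm (its y); z up. Sides plumb from 45 to 138 mm up; below, it tapers to a foot 24 mm thick in y, 48 in x. Grip across the 44 mm, 100 to 135 mm above the foot, to clear the caddies. Other vases: a tall round bottle, a low slab one (72 mm).
- caddy_left: Left (+y) square tea caddy: blue glaze, 0.45 kg, 80 mm (x) by 64 mm (y, along the row), 64 mm tall, top 12 mm sloping in by 8 mm, dark knob to 76 mm. Origin: centre of underside, at tray floor height (12 mm above table); z up. Slides easily on the tray. Gap to the other caddy 27 to 36 mm; pressing the vase in takes up to 20 N. The vase goes on its -y side, broad faces across the row.
- caddy_right: Right (-y) square tea caddy, same make, size, axes and origin (centre of underside, on the tray floor) as the left one. Loose. The vase goes on its +y side.
- jar: Round lidded jar, same blue glaze, 60 mm across, 80 mm tall, loose on the tray to the right (-y) of the right caddy, at least 50 mm from it. Origin: centre of underside; z up. To be left alone.
Things that resemble listed ones, but are neither listed nor needed, are in the scene too. Leave any pink or turquoise look-alike of the caddy_right alone. What is shaped like the part that bears vase_center but brown or red is not meant.

How it is judged:
At the end, for the whole second after the job is handed in: Vase released, at rest, upright (8 deg), between the caddies, foot within 12 mm of tray floor, within 25 mm of their centre lines, 15 deg of square, each caddy 44 to 74 mm from it centre to centre; caddies upright (7 deg), moved under 60 mm; jar upright (11 deg), moved under 40 mm (y of vase_center in the frame of caddy_left between -0.074 and -0.044 m and y of vase_center in the frame of caddy_right between 0.044 and 0.074 m and x of vase_center in the frame of caddy_left between -0.025 and 0.025 m and x of vase_center in the frame of caddy_right between -0.025 and 0.025 m and z of vase_center in the frame of caddy_left below 0.087 m and z of vase_center in the frame of caddy_right below 0.087 m and angle between vase_center's own z axis and vertical below 0.15 rad and angle between the x axis of vase_center and the x axis of caddy_left, either way round below 0.26 rad and angle between the x axis of vase_center and the x axis of caddy_right, either way round below 0.26 rad and angle between each of caddy_left, caddy_right's own z axis and vertical below 0.12 rad and distance of each of caddy_left, caddy_right from where it was at the start of the episode below 0.06 m and distance of jar from where it was at the start of the episode below 0.04 m and angle between jar's own z axis and vertical below 0.2 rad and contact force between the fingers and vase below 0.1 N and linear speed of vase below 0.02 m/s); the robot touches nothing.
It fails at once if a caddy is tipped over (more than 30 degrees) (angle between any of caddy_left, caddy_right's own z axis and vertical above 0.52 rad).
It fails at once if the gripper or arm pushes a caddy (more than 3 N) (contact force between any of the fingers, the arm and caddy_left above 3 N or contact force between any of the fingers, the arm and caddy_right above 3 N).
It fails at once if the round jar on the tray is displaced (by more than 40 mm) (distance of jar from where it was at the start of the episode above 0.04 m).
It fails at once if the vase is dropped (falls freely, faster than 0.5 m/s) (contact force between the fingers and vase below 0.05 N and linear speed of vase above 0.5 m/s).
It also fails if it takes over 38 s, if anything falls off the work surface, if the arm or the gripper's body presses on something with over 40 N, if the wrist force passes 120 N, or if a joint passes its speed limit or range.

## Robot

A 6-joint arm with a two-finger parallel gripper is mounted at the origin on the work surface. World frame = base frame: x ahead of the robot, y to its left, z up, the work surface at z = 0. Lengths are in m, angles in rad, forces in N, time in s.
With the tool pointing down it reaches from about 0.4 to 0.825 m from the base axis. Payload 7 kg.
Tool frame: the origin (TCP) lies midway between the tips of the shut fingers; the grasp point (between the pads) lies 19 mm behind it; z points along the fingers, y is the line along which they close (so a half turn about z gives the same grasp; the last joint's range is limited). The gripper opens to 85 mm and grips with 20 to 120 N. Pads are 22 mm wide; open, the fingers measure 114 mm over their backs; the gripper's body (76 mm by 85 mm) begins 54 mm behind the grasp point. The pads swing forward as they close: fully open they stand 13 mm farther back than shut.
Start: joints at [-1.046, 0.359, 0.012, 0, -1.224, -0.288], TCP at [0.158, -0.656, 0.231] pointing down, gripper open.
Joint ranges: [-3.07, 3.07], [-1.43, 2.12], [-1.02, 1.25], [-3.03, 1.67], [-3.05, -0], [-3.03, 3.03]. Speed limits (rad/s): [2.39, 2.39, 3.01, 3.14, 3.14, 3.14].

## Interface

Orientations are given as a unit quaternion [x, y, z, w].
In Python, from station import get_obs, optics, job, find_in, masks_of, landmark_of gives the robot as it stands. The module is installed in compiled form; this text tells all that it offers.
- The arm moves only by the tool step_arm, never from a script. Its argument "motion" is text: rows parted by semicolons, each of 7 numbers parted by spaces: the gripper command: -1 is fully open, 1 is shut, values between are in proportion, then the shift along the tool's x, y, z as a fraction of full scale, then the turn, a rotation vector about the tool's x, y, z as a fraction of full scale. In form: grip tx ty tz rx ry rz; .... A call has exactly 8 rows; each row shifts and turns the commanded pose from where the row before left it, along the tool's axes as they then stand; what a row does not reach is not made up. Full scale, the value 1, is 750 mm for a shift and 30 degrees for a turn. A row lasts 1/8 s, in which the tool goes at most 62.5 mm and 10.7 degrees, less where a joint would pass 70% of its speed; a pose out of reach is approached as far as the arm can. A call with a number of a shift or a turn outside -1 to 1 is refused whole. A call with a gripper value outside its range is refused whole. The fingers move at their own pace and stop on an object; "force" is the grip in N (left out, the last holds). Time passes only in rows, so rows that do not move let the fingers close, or fill a call up. It gives the time, the measured TCP pose, the force, the opening and the grip force at its end, in the units of the state.
- get_obs(): the state, without advancing time (a new reading comes with each control period).
- optics.get_image(name): name is "side" or "top" or "wrist"; returns (picture, depth): 420x560x3 uint8, blue, green, red; 420x560 float32, m along the optical axis (not along the pixel's ray), 0 where there is no reading.
- optics.camera_info(name): a dict with "camera_matrix" (3x3 intrinsics, pixels), "extrinsics" (4x4, takes a point from camera to world coordinates); the wrist camera has in their place "tool_from_camera" (4x4, takes a point from camera to tool coordinates, whose origin is the TCP and whose axes are the flange's). Camera axes: x right, y down, z forward; pixel columns grow to the right and rows downward; lengths in m; the calibration is good to about 2 mm. A picture is of the moment at which its call begins: read the wrist's pose just before it. camera_info takes no time and is no camera call.
- job.close_job(): hands the job in; it is judged then, once.
Trained networks look in the newest picture that a camera, given by its name, has taken for a name from the list of things; names that differ only in an ending like _2 or _b are one class to them, and where a whole thing is asked for, a point or a joint stands for the part that bears it (a point fixed in the world has none). Each returns a list of dicts, best first, with "confidence" (0 to 1); they miss things now and then, are a little off and sometimes report something else, mostly with a low value. They report only what shows in the picture. A call takes as long as a camera call. They do not tell look-alikes from the thing itself.
- find_in(thing, camera): "position" ([x, y, z] in m, in the coordinates of the camera as it stood for that picture, good to about 4 mm: the middle of the surface that is visible of it).
- masks_of(thing, camera): "mask" (420x560 bool, what is visible of it).
- landmark_of(thing, camera): "position" ([x, y, z] in m, in the coordinates of the camera as it stood for that picture, good to about 4 mm: a listed point, or the origin of a listed thing).
The state is a dict: "time_s": time; "qpos": joint angles; "qvel": joint speeds; "joint_torque": joint torques, N m; "ee_pos": TCP position; "tcp_rot": TCP orientation; "force": force on the tool from outside, world axes, zero at the start; "moment": the same for the moment, N m; "gripper_width": opening from 0.0 (shut) to 1.0 (fully open); "grip_force": force on a finger pad.
Only numpy, scipy, OpenCV 4.12 (cv2) and the standard library are available. Lean on these libraries where they do the work, as an engineer would, in place of code of your own. Each camera call takes 0.05 s, during which the arm holds its last target. There are 200 camera calls.

## Working session

There is one attempt and no reset: what is moved stays moved. The work goes in short steps, Python scripts to look and compute and a tool call to move; the robot and the scene stay as the last step left them, time stands still between calls to the robot, and variables do not carry over. Pictures are saved under pics/ and viewed, at most 10 in all, crops included, and the job is handed in when it is done.

Besides the shell and the picture viewer there is one more tool, called after "Emit:" as name(argument=value, ...), one argument or row to a line, values as JSON. step_arm: Moves the arm, as the interface text tells. Its arguments: {"type":"object","properties":{"motion":{"type":"string"},"force":{"type":"number"}},"required":["motion"]}

```bash
mkdir -p pics; cat > h.py <<'E'
import numpy as np, cv2
from station import get_obs, optics, job, find_in, masks_of, landmark_of
from scipy.spatial.transform import Rotation as R
def T(cam):
    c=optics.camera_info(cam)
    if 'extrinsics' in c: return np.array(c['camera_matrix']),np.array(c['extrinsics'])
    o=get_obs();M=np.eye(4);M[:3,:3]=R.from_quat(o['tcp_rot']).as_matrix();M[:3,3]=o['ee_pos']
    return np.array(c['camera_matrix']),M@np.array(c['tool_from_camera'])
def look(cam):
    K,E=T(cam);im,d=optics.get_image(cam)
    v,u=np.mgrid[:420,:560]
    P=np.stack([(u-K[0,2])*d/K[0,0],(v-K[1,2])*d/K[1,1],d],-1)@E[:3,:3].T+E[:3,3]
    P[d==0]=np.nan
    return im,P,K,E
def net(f,n,cam,K,E):
    for r in f(n,cam):
        p=np.array(r['position']);q=K@p;print(f.__name__,n,cam,round(r['confidence'],2),(E[:3,:3]@p+E[:3,3]).round(3),'px',(q[:2]/q[2]).round())
E
cat > a.py <<'E'
from h import *
for c in ['top','side']:
    im,P,K,E=look(c);cv2.imwrite(f'pics/{c}1.png',im)
    for n in ['vase_center','caddy_left','jar']: net(landmark_of,n,c,K,E)
    np.save(c+'P.npy',P)
o=get_obs();print(o['time_s'],o['tcp_rot'],R.from_quat(o['tcp_rot']).as_matrix().round(3))
E
python3 a.py
```

```text
call vase_center top 0.91 [ 0.552 -0.453  0.07 ] px [460. 200.]
call vase_center top 0.88 [ 0.511 -0.35   0.078] px [414. 218.]
call vase_center top 0.88 [ 0.397 -0.357  0.076] px [419. 271.]
call caddy_left top 0.56 [0.588 0.126 0.009] px [199. 187.]
call jar top 0.63 [ 0.596 -0.105  0.011] px [299. 184.]
call vase_center side 0.94 [ 0.396 -0.357  0.075] px [359. 178.]
call vase_center side 0.86 [ 0.509 -0.351  0.071] px [323. 174.]
call caddy_left side 0.89 [0.588 0.128 0.01 ] px [220. 267.]
call jar side 0.95 [ 0.594 -0.1    0.014] px [263. 221.]
0.4 [-1.18092695e-01  9.93002571e-01  9.67477176e-05 -1.07310793e-05] [[-0.972 -0.235 -0.   ]
 [-0.235  0.972  0.   ]
 [-0.     0.    -1.   ]]
```

View pics/top1.png

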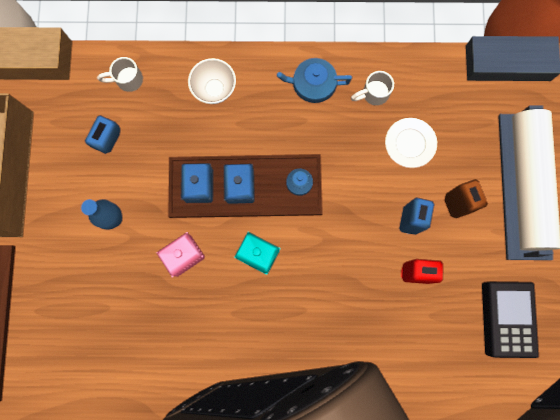

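View pics/side1.png

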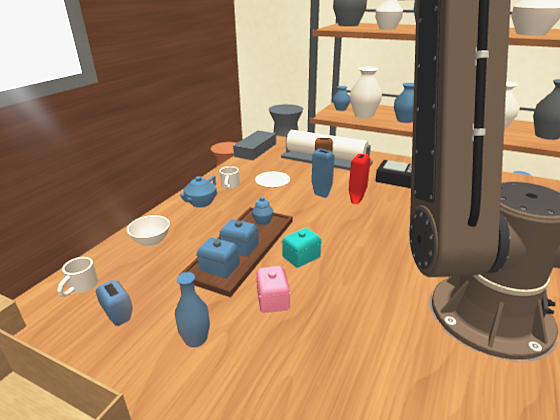

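The top view shows these look-alikes: 
- blue tall slab at (417,216), also at side (322,172)
- brown slab at (466,198)
- red slab at (422,271)
- low blue slab at (102,134)
- round bottle at (103,213)

I choose the blue one at (417,216). The caddies are at (196,182) and (238,183), and the jar is at (300,181).

```bash
cat > b.py <<'E'
from h import *
def rect(pts,n):
    r=cv2.minAreaRect(pts[:,:2].astype(np.float32)*1000);print(n,len(pts),np.round(r[0],1),np.round(r[1],1),round(r[2],1))
T_=np.load('topP.npy').reshape(-1,3);S=np.load('sideP.npy').reshape(-1,3)
A=np.vstack([T_,S]);A=A[~np.isnan(A[:,0])]
def box(Q,c,r,z0,z1): return Q[(abs(Q[:,0]-c[0])<r)&(abs(Q[:,1]-c[1])<r)&(Q[:,2]>z0)&(Q[:,2]<z1)]
v=[.511,-.35]
Tn=T_[~np.isnan(T_[:,0])]
for nm,Q in [('top',Tn),('both',A)]:
    for z0,z1 in [(.05,.138),(.135,.17)]: rect(box(Q,v,.055,z0,z1),f'vase {nm} {z0}')
for n,(lo,hi) in {'L':(.06,.18),'R':(-.03,.058)}.items():
    for z0,z1 in [(.066,.082),(.03,.082),(.083,.1)]:
        q=Tn[(Tn[:,1]>lo)&(Tn[:,1]<hi)&(abs(Tn[:,0]-.588)<.06)&(Tn[:,2]>z0)&(Tn[:,2]<z1)]
        if len(q)>3: rect(q,f'caddy{n} {z0}')
q=box(Tn,[.52,0.05],.03,-.01,.03); print(q.shape)
im=cv2.imread('pics/top1.png')[180:290,380:490];cv2.imwrite('pics/crop.png',cv2.resize(im,None,fx=5,fy=5))
E
python3 b.py
```

```text
vase top 0.05 353 [ 512.7 -349.9] [44.8 61.7] 77.5
vase top 0.135 628 [ 512.4 -349.8] [44.7 61. ] 77.5
vase both 0.05 923 [ 510.8 -345.9] [52.8 66.7] 78.7
vase both 0.135 783 [ 510.9 -347.7] [49.6 64.6] 75.5
caddyL 0.066 861 [589.9 107.5] [93.9 79.9] 89.2
caddyL 0.03 1158 [591.1 108.2] [82.5 97.1] 0.9
caddyL 0.083 48 [590.6 124.1] [16.6 14.1] 0.5
caddyR 0.066 836 [589.4  27.3] [78.5 59. ] 1.3
caddyR 0.03 1005 [589.9  28.2] [80.1 60.4] 1.7
caddyR 0.083 47 [589.   30.2] [16.1 15.5] 1.6
(713, 3)
```

View pics/crop.png

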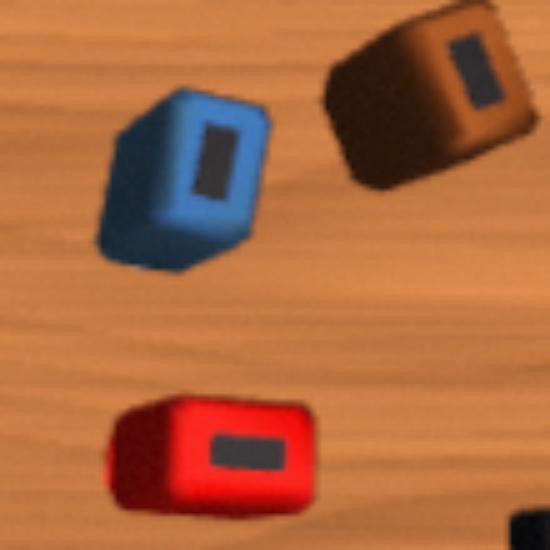

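The chosen vase is the blue tall slab at (0.512, -0.350), with its thin axis at 77.5°. The crop shows it clear of the red and brown ones. I'll go above it now.

Emit:
step_arm(
  motion="-0.6 -0.0693 0.0357 0 0 0 0; -0.6 -0.0693 0.0357 0 0 0 0; -0.6 -0.0693 0.0357 0 0 0 0; -0.6 -0.0693 0.0357 0 0 0 0; -0.6 -0.0693 0.0357 0 0 0 0; -0.6 -0.0693 0.0357 0 0 0 0; -0.6 -0.0693 0.0357 0 0 0 0; -0.6 -0.0693 0.0357 0 0 0 0",
  force=40,
)

```text
time_s: 1.4
ee_pos: [0.5136, -0.3489, 0.2317]
tcp_rot: [-0.118, 0.993, -0.0, 0.0]
force: [0.2, -1.0, 0.1]
gripper_width: 0.804
grip_force: 0.0
```

Emit:
step_arm(
  motion="-0.6 0 0 0 0 0 0.29; -0.6 0 0 0 0 0 0.29; -0.6 0 0 0 0 0 0.29; -0.6 0 0 0 0 0 0; -0.6 0 0 0 0 0 0; -0.6 0 0 0 0 0 0; -0.6 0 0 0 0 0 0; -0.6 0 0 0 0 0 0",
)

```text
time_s: 2.4
ee_pos: [0.5123, -0.3504, 0.2313]
tcp_rot: [0.109, 0.994, -0.0, 0.0]
force: [-0.4, 0.8, 0.8]
gripper_width: 0.801
grip_force: 0.0
```

```bash
cat > c.py <<'E'
from h import *
o=get_obs();print(o['time_s'],np.round(o['ee_pos'],4),R.from_quat(o['tcp_rot']).as_matrix().round(3).tolist(),o['force'],o['gripper_width'])
im,P,K,E=look('wrist');cv2.imwrite('pics/w1.png',im)
q=P.reshape(-1,3);q=q[(abs(q[:,0]-.512)<.06)&(abs(q[:,1]+.35)<.06)&(q[:,2]>.12)&(q[:,2]<.16)]
print(len(q),cv2.minAreaRect(q[:,:2].astype(np.float32)*1000),np.percentile(q[:,2],95) if len(q) else 0)
E
python3 c.py
```

```text
2.4 [ 0.5123 -0.3504  0.2313] [[-0.976, 0.217, 0.0], [0.217, 0.976, -0.0], [-0.0, -0.0, -1.0]] [-0.36423409  0.8167177   0.82536444] 0.800532170033039
3613 ((512.6319580078125, -348.6493835449219), (44.03715515136719, 59.64668273925781), 77.33538818359375) 0.15255896828161217
```

Top and wrist views agree to 1–2 mm. Next: descend to TCP z 0.100 and grip.

Emit:
step_arm(
  motion="-0.6 0 0.0015 0.035 0 0 0; -0.6 0 0 0.035 0 0 0; -0.6 0 0 0.035 0 0 0; -0.6 0 0 0.035 0 0 0; -0.6 0 0 0.035 0 0 0; -0.6 0 0 0 0 0 0; 0.6 0 0 0 0 0 0; 0.6 0 0 0 0 0 0",
  force=60,
)

```text
time_s: 3.45
ee_pos: [0.5135, -0.3496, 0.1016]
tcp_rot: [0.109, 0.994, -0.0, 0.001]
force: [0.7, 0.3, 3.6]
gripper_width: 0.506
grip_force: 62.0
```

Emit:
step_arm(
  motion="0.6 0 0 0 0 0 0; 0.6 0 0 0 0 0 0; 0.6 0 0 0 0 0 0; 0.6 0 0 0 0 0 0; 0.6 0 0 0 0 0 0; 0.6 0 0 0 0 0 0; 0.6 0 0 0 0 0 0; 0.6 0 0 0 0 0 0",
)

```text
time_s: 4.45
ee_pos: [0.5136, -0.3496, 0.1016]
tcp_rot: [0.109, 0.994, -0.0, 0.001]
force: [0.4, 1.7, 6.5]
gripper_width: 0.505
grip_force: 62.4
```

Emit:
step_arm(
  motion="0.6 0 0 -0.02 0 0 0; 0.6 0 0 -0.05 0 0 0; 0.6 0 0 -0.05 0 0 0; 0.6 0 0 -0.05 0 0 0; 0.6 0 0 -0.03 0 0 -0.15; 0.6 0 0 0 0 0 -0.15; 0.6 0 0 0 0 0 -0.15; 0.6 0 0 0 0 0 0",
)

```text
time_s: 5.45
ee_pos: [0.512, -0.3491, 0.2503]
tcp_rot: [-0.008, 1.0, 0.0, -0.0]
force: [0.2, 0.4, -3.3]
gripper_width: 0.506
grip_force: 62.0
```

Emit:
step_arm(
  motion="0.6 -0.0142 0.05 0 0 0 0; 0.6 -0.0142 0.074 0 0 0 0; 0.6 -0.0142 0.074 0 0 0 0; 0.6 -0.0142 0.074 0 0 0 0; 0.6 -0.0142 0.074 0 0 0 0; 0.6 -0.0142 0.074 0 0 0 0; 0.6 -0.0142 0.074 0 0 0 0; 0.6 -0.0142 0.072 0 0 0 0",
)

```text
time_s: 6.45
ee_pos: [0.5903, 0.0784, 0.2504]
tcp_rot: [-0.007, 1.0, 0.0, -0.0]
force: [0.8, -0.1, -2.4]
gripper_width: 0.508
grip_force: 62.3
```

```bash
cat > d.py <<'E'
from h import *
o=get_obs();print(o['time_s'],np.round(o['ee_pos'],4),R.from_quat(o['tcp_rot']).as_matrix().round(3).tolist(),np.round(o['force'],1),o['gripper_width'])
ims=[]
for c in ['wrist','side','top']:
    im,P,K,E=look(c);ims.append(im)
    q=P[~np.isnan(P[...,0])]
    for n,lo,hi in [('L',.08,.18),('R',-.03,.073)]:
        for z0,z1 in [(.05,.08),(.083,.095)]:
            s=q[(abs(q[:,0]-.59)<.065)&(q[:,1]>lo)&(q[:,1]<hi)&(q[:,2]>z0)&(q[:,2]<z1)]
            if len(s)>5: print(c,n,z0,len(s),[np.round(a,1) for a in cv2.minAreaRect(s[:,:2].astype(np.float32)*1000)],s.min(0).round(3),s.max(0).round(3))
    s=q[(abs(q[:,0]-.59)<.06)&(abs(q[:,1]-.077)<.05)&(q[:,2]>.13)&(q[:,2]<.21)]
    if len(s): print(c,'vase',len(s),s.min(0).round(3),s.max(0).round(3))
cv2.imwrite('pics/d.png',cv2.resize(np.hstack(ims[:2]),(800,300)))
E
python3 d.py
```

```text
6.45 [0.5903 0.0784 0.2504] [[-1.0, -0.015, -0.0], [-0.015, 1.0, 0.0], [0.0, 0.0, -1.0]] [ 0.8 -0.1 -2.4] 0.5081802581918451
wrist L 0.05 3001 [array([591.5, 126. ]), array([80.6, 64.4]), np.float64(1.3)] [0.551 0.093 0.05 ] [0.631 0.159 0.079]
wrist L 0.083 211 [array([591.1, 125.7]), array([16.9, 17.3]), np.float64(15.2)] [0.583 0.117 0.083] [0.6   0.134 0.091]
wrist R 0.05 3014 [array([591.1,  31.9]), array([80.8, 64.4]), np.float64(1.9)] [ 0.55  -0.001  0.05 ] [0.633 0.064 0.08 ]
wrist R 0.083 212 [array([590.6,  32. ]), array([16.8, 16.5]), np.float64(37.9)] [0.582 0.024 0.084] [0.6   0.041 0.091]
wrist vase 588 [0.559 0.056 0.154] [0.565 0.1   0.21 ]
side L 0.05 754 [array([587.7, 128.5]), array([82. , 67.5]), np.float64(0.4)] [0.547 0.095 0.05 ] [0.629 0.163 0.08 ]
side L 0.083 30 [array([588. , 128.6]), array([16.4, 14.2]), np.float64(13.4)] [0.579 0.121 0.084] [0.597 0.136 0.088]
side R 0.05 632 [array([587.9,  36.4]), array([82.6, 65.5]), np.float64(3.5)] [0.547 0.001 0.05 ] [0.627 0.07  0.08 ]
side R 0.083 24 [array([587.2,  36.3]), array([15.6, 15.2]), np.float64(53.1)] [0.578 0.026 0.083] [0.594 0.042 0.088]
side vase 603 [0.556 0.067 0.146] [0.616 0.11  0.21 ]
top L 0.05 650 [array([590.7, 124.2]), array([80.7, 64.8]), np.float64(1.4)] [0.55  0.091 0.051] [0.63  0.158 0.08 ]
top L 0.083 29 [array([589.4, 125.5]), array([16.6,  8.3]), np.float64(35.0)] [0.583 0.12  0.083] [0.599 0.131 0.093]
top R 0.05 1024 [array([590.,  30.]), array([79.9, 64.5]), np.float64(1.6)] [ 0.549 -0.003  0.05 ] [0.631 0.063 0.08 ]
top R 0.083 47 [array([590.3,  29.9]), array([14.2, 16.5]), np.float64(58.3)] [0.581 0.023 0.083] [0.597 0.038 0.092]
top vase 87 [0.559 0.057 0.146] [0.594 0.099 0.21 ]
```

View pics/d.png

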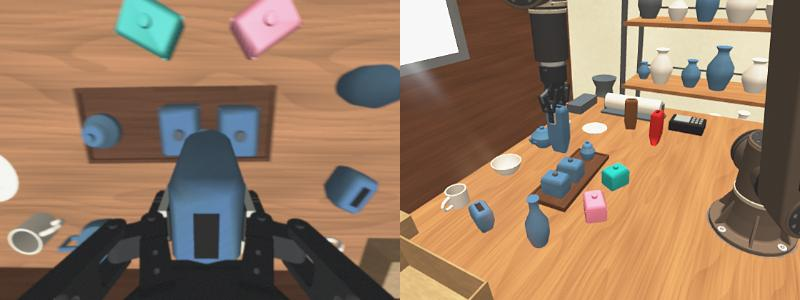

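The wrist view (left half) shows the vase held with its foot over the gap between the caddies. The side view agrees. It is centred to about 1 mm (gap middle y ≈ 0.078) and the yaw matches. Descending now.

Emit:
step_arm(
  motion="0.6 0 0 0.028 0 0 0; 0.6 0 0 0.028 0 0 0; 0.6 0 0 0.028 0 0 0; 0.6 0 0 0.015 0 0 0; 0.6 0 0 0.01 0 0 0; 0.6 0 0 0.01 0 0 0; 0.6 0 0 0.01 0 0 0; 0.6 0 0 0.01 0 0 0",
)

```text
time_s: 7.6
ee_pos: [0.5915, 0.0775, 0.1463]
tcp_rot: [-0.009, 1.0, 0.001, 0.001]
force: [0.3, 5.0, 1.0]
gripper_width: 0.509
grip_force: 63.4
```

```bash
python3 d.py | grep -v top; cp pics/d.png pics/e.png
```

```text
7.6 [0.5915 0.0775 0.1463] [[-1.0, -0.017, 0.002], [-0.017, 1.0, 0.001], [-0.002, 0.001, -1.0]] [0.3 5.  1. ] 0.508669498138895
wrist L 0.05 5578 [array([590.9, 119.5]), array([79.1, 77.6]), np.float64(1.1)] [0.551 0.08  0.05 ] [0.63  0.159 0.08 ]
wrist L 0.083 510 [array([576.1, 108.9]), array([62.8, 16.7]), np.float64(48.9)] [0.561 0.08  0.083] [0.6   0.134 0.095]
wrist R 0.05 5591 [array([591. ,  35.3]), array([80.5, 75.8]), np.float64(1.0)] [ 0.551 -0.003  0.05 ] [0.632 0.073 0.08 ]
wrist R 0.083 516 [array([576.3,  45.5]), array([17.6, 60.6]), np.float64(43.9)] [0.561 0.021 0.083] [0.6   0.073 0.095]
wrist vase 25139 [0.56  0.027 0.13 ] [0.616 0.127 0.21 ]
side L 0.05 841 [array([588.9, 122. ]), array([82.3, 80.8]), np.float64(1.7)] [0.547 0.081 0.05 ] [0.629 0.163 0.08 ]
side L 0.083 133 [array([580.5, 111.8]), array([61.3, 47. ]), np.float64(15.9)] [0.556 0.081 0.083] [0.616 0.137 0.095]
side R 0.05 283 [array([557.5,  32.4]), array([41. , 71.3]), np.float64(23.1)] [ 0.547 -0.005  0.05 ] [0.589 0.073 0.077]
side R 0.083 10 [array([558.4,  67.9]), array([6.6, 1.3]), np.float64(89.0)] [0.558 0.065 0.084] [0.559 0.071 0.094]
side vase 891 [0.555 0.028 0.13 ] [0.618 0.127 0.21 ]
```

View pics/e.png

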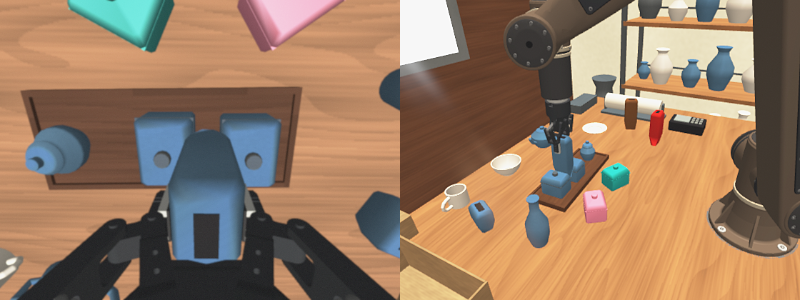

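The foot has entered the gap and both caddies are still upright. Continuing slowly.

Emit:
step_arm(
  motion="0.6 0 0 0.004 0 0 0; 0.6 0 0 0.004 0 0 0; 0.6 0 0 0.004 0 0 0; 0.6 0 0 0.004 0 0 0; 0.6 0 0 0.004 0 0 0; 0.6 0 0 0.004 0 0 0; 0.6 0 0 0.003 0 0 0; 0.6 0 0 0.003 0 0 0",
)

```text
time_s: 8.75
ee_pos: [0.5905, 0.0766, 0.1232]
tcp_rot: [-0.008, 1.0, -0.0, -0.0]
force: [-0.2, -0.4, 6.1]
gripper_width: 0.509
grip_force: 64.0
```

```bash
python3 d.py | grep wrist
```

```text
wrist L 0.05 7130 [array([590.8, 121.2]), array([80. , 81.4]), np.float64(0.7)] [0.55 0.08 0.05] [0.63  0.162 0.08 ]
wrist L 0.083 691 [array([575.1, 111. ]), array([66.2, 17.4]), np.float64(49.0)] [0.559 0.08  0.083] [0.6   0.138 0.095]
wrist R 0.05 7205 [array([590.,  32.]), array([79.4, 82.5]), np.float64(0.9)] [ 0.55 -0.01  0.05] [0.63  0.073 0.08 ]
wrist R 0.083 715 [array([574.8,  42.3]), array([17.4, 66.1]), np.float64(40.3)] [0.56  0.015 0.083] [0.599 0.073 0.095]
wrist vase 37561 [0.559 0.027 0.13 ] [0.616 0.127 0.21 ]
```

Emit:
step_arm(
  motion="0.6 0 0 0.003 0 0 0; 0.6 0 0 0.003 0 0 0; 0.6 0 0 0.002 0 0 0; 0.6 0 0 0.002 0 0 0; 0.6 0 0 0.001 0 0 0; 0.6 0 0 0 0 0 0; 0.6 0 0 0 0 0 0; 0.6 0 0 0 0 0 0",
)

```text
time_s: 9.9
ee_pos: [0.5901, 0.0765, 0.1146]
tcp_rot: [-0.008, 1.0, -0.0, -0.0]
force: [-0.3, 0.0, -3.7]
gripper_width: 0.51
grip_force: 63.1
```

Emit:
step_arm(
  motion="0.6 0 0 0.001 0 0 0; 0.6 0 0 0.001 0 0 0; 0.6 0 0 0 0 0 0; 0.6 0 0 0 0 0 0; 0.6 0 0 0 0 0 0; 0.6 0 0 0 0 0 0; 0.6 0 0 0 0 0 0; 0.6 0 0 0 0 0 0",
)

```text
time_s: 10.9
ee_pos: [0.5906, 0.0766, 0.1137]
tcp_rot: [-0.008, 1.0, -0.0, 0.0]
force: [-1.4, -0.4, 0.3]
gripper_width: 0.508
grip_force: 63.5
```

```bash
python3 d.py | grep wrist
```

```text
wrist L 0.05 7816 [array([589.8, 121.6]), array([77.6, 82.3]), np.float64(0.8)] [0.551 0.08  0.05 ] [0.628 0.163 0.08 ]
wrist L 0.083 778 [array([575. , 111.1]), array([67.1, 17.1]), np.float64(50.1)] [0.559 0.08  0.083] [0.6   0.139 0.095]
wrist R 0.05 7953 [array([590.1,  31.8]), array([79.5, 83.3]), np.float64(0.9)] [ 0.55  -0.011  0.05 ] [0.63  0.073 0.08 ]
wrist R 0.083 783 [array([574.7,  41.7]), array([17.3, 66.2]), np.float64(40.0)] [0.56  0.014 0.083] [0.599 0.073 0.095]
wrist vase 42060 [0.559 0.027 0.13 ] [0.615 0.127 0.21 ]
```

The foot has reached the floor, since the weight has come off the wrist. Releasing moderately, then lifting straight up.

Emit:
step_arm(
  motion="0.3 0 0 0 0 0 0; 0.1 0 0 0 0 0 0; -0.1 0 0 0 0 0 0; -0.3 0 0 0 0 0 0; -0.5 0 0 0 0 0 0; -0.5 0 0 0 0 0 0; -0.5 0 0 0 0 0 0; -0.5 0 0 0 0 0 0",
)

```text
time_s: 12.05
ee_pos: [0.5905, 0.0766, 0.1136]
tcp_rot: [-0.008, 1.0, 0.0, 0.0]
force: [0.1, 0.1, 0.4]
gripper_width: 0.751
grip_force: 0.0
```

Emit:
step_arm(
  motion="-0.5 0 0 -0.01 0 0 0; -0.5 0 0 -0.03 0 0 0; -0.5 0 0 -0.04 0 0 0; -0.5 0 0 -0.05 0 0 0; -0.5 0 0 -0.04 0 0 0; -0.5 0 0 0 0 0 0; -0.5 0 0 0 0 0 0; -0.5 0 0 0 0 0 0",
)

```text
time_s: 13.05
ee_pos: [0.59, 0.0764, 0.2401]
tcp_rot: [-0.008, 1.0, -0.0, -0.001]
force: [0.2, 0.4, 0.8]
gripper_width: 0.753
grip_force: 0.0
```

```bash
python3 d.py | grep -v side; cp pics/d.png pics/f.png
```

```text
13.05 [0.59   0.0764 0.2401] [[-1.0, -0.017, -0.002], [-0.017, 1.0, -0.001], [0.002, -0.001, -1.0]] [0.2 0.4 0.8] 0.7532423160915639
wrist L 0.05 3571 [array([590.8, 121.6]), array([79. , 81.7]), np.float64(0.5)] [0.551 0.08  0.05 ] [0.63  0.163 0.08 ]
wrist L 0.083 264 [array([574.9, 110.6]), array([66., 17.]), np.float64(50.4)] [0.56  0.08  0.083] [0.599 0.139 0.095]
wrist R 0.05 3529 [array([590.9,  31.5]), array([80.7, 84. ]), np.float64(0.9)] [ 0.55  -0.011  0.051] [0.631 0.073 0.08 ]
wrist R 0.083 258 [array([574.5,  41.7]), array([17. , 65.8]), np.float64(40.1)] [0.56  0.014 0.083] [0.599 0.072 0.093]
wrist vase 3735 [0.56  0.053 0.13 ] [0.62  0.098 0.166]
top L 0.05 848 [array([590.6, 121.4]), array([81.1, 79.4]), np.float64(0.9)] [0.55  0.081 0.052] [0.631 0.161 0.08 ]
top L 0.083 54 [array([575.3, 110.1]), array([63.4, 15.5]), np.float64(48.3)] [0.559 0.081 0.083] [0.599 0.136 0.094]
top R 0.05 1047 [array([590.2,  31. ]), array([81.4, 84.4]), np.float64(0.7)] [ 0.549 -0.012  0.05 ] [0.631 0.073 0.08 ]
top R 0.083 83 [array([578.4,  40.2]), array([46.2, 56.8]), np.float64(70.8)] [0.559 0.014 0.083] [0.613 0.071 0.095]
top vase 622 [0.558 0.052 0.13 ] [0.615 0.096 0.167]
```

View pics/f.png

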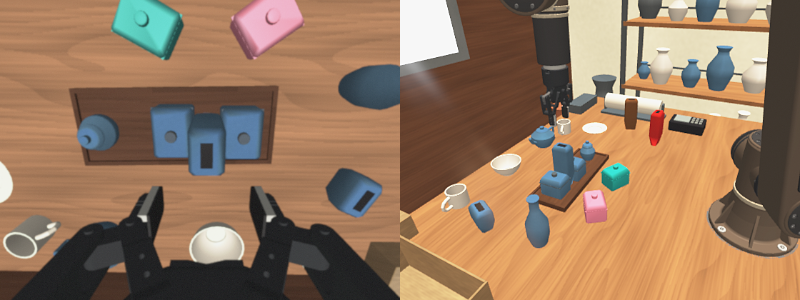

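The vase stands upright between the caddies. Its centre is at y ≈ 0.0755, the knobs are about 54 mm to each side, and its top is near z = 0.164. The gripper is clear and the jar has not moved.

```bash
python3 -c "
from station import job
print(job.close_job())"
```

```text
the job is handed in; nothing more can be done
None
```

The blue slab vase stands upright on the tray between the two caddies, with the gripper clear and the jar left alone; I handed the job in at about 13 s, and no verdict came back.

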